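Clamp a blank in the ratchet-lever filing vise

TASK

Slide the aluminium block along the vise bed until its far end butts against the end stop, then clamp it there with repeated full strokes of the vise's lever, pressing the paddle down and letting it rise each time. Stop after the stroke that grips the block firmly (the lever turns clearly stiffer), so that it is held but not over-tightened. Move the jaw by its lever only, and leave the spray can, file and brush alone.

Things in the scene. Friction and masses are not known exactly. Their poses are not given: they have to be found in the camera images.
- vise: Green bench vise, fixed, bed 146 mm (x) by 430 mm (y), bed top 40 mm above the bench. Origin on the bench under the jaw opening; x points along the block to the end stop (roughly away from the robot), y is the closing direction, z up. Bed from x = -69 to +77 mm. Far jaw: block at x = -45 to +45, top 80 mm above the bench, its face between y = +40 and +60 mm, set anew each time, not measured.
- jaw: Moving jaw, green block 90 mm wide, top 82 mm above the bench, rack behind, sprung plate in front. Origin on the bench below the plate's relaxed face, axes as the vise. Slides along the vise's y only, drags with 4 N, cannot go back. Starts at y = -60 to -40 mm of the vise. A full stroke moves it one 10 mm tooth (the first 0 to 17 mm); bearing on the block, it settles back up to 3 mm on release.
- plate_face (a point): Centre of the front face of the sprung plate of the moving jaw (92 mm wide, 36 mm high), 61 mm above the bench, facing the vise's +y. Its spring, preloaded to 10 N, then yields 1 mm per 1.2 N, up to 22 mm: the first stroke that really grips leaves the block held with 10 to 22 N, each further stroke adds about 12 N.
- blank: Loose aluminium block 110 x 40 x 38 mm (x, y, z), about 0.3 to 0.6 kg, lying on the bed between the jaws, free of both. Origin at the centre of its underside, x along its length towards the stop. Its near end sticks out of the jaws on the robot's side.
- blank_near_end (a point): Centre of the block's near end face (x = -55 mm of the block), 19 mm above its underside.
- blank_far_end (a point): Point on the block's far end face (x = +55 mm of the block), 15 mm above its underside; it must come against the stop.
- stop_face (a point): Point on the face of the end stop that looks to the vise's -x: x = +60 mm, y = 0, 55 mm above the bench; axes as the vise. The stop is a fixed steel bar 76 mm wide, 26 mm high over the bed.
- paddle_top (a point): Centre of the top of the lever's black paddle, 46 mm (x) by 36 mm (y), 132 mm above the bench at rest. A full stroke takes it 44 mm straight down (within 4 mm) to a hard stop, tilting it 0.36 rad. A spring lifts it again. The lever's level axle lies 105 mm above the bench, 119 mm further to the vise's +y. A stroke counts only if the paddle was fully up before and goes down at least 40 mm.
- lever (a joint): Lever angle: 0 rad at rest (paddle up), 0.36 rad fully down. Pressing force on the paddle: 2 to 5 N in a free stroke (more on the hard stop); in a gripping one it jumps by 4 N or more to 6 to 17 N, before the end. If that jump comes only below 35 mm of paddle travel, the jaw may settle back off the block on release: one more stroke is then needed, and safe.
- spray_can: Bystander: upright can 54 mm across, 150 mm high; origin at the centre of its foot.
- flat_file: Bystander: flat file with a wooden handle, 300 mm long, lying; origin under the middle of the blade.
- bench_brush: Bystander: hand brush lying on the bench.
Not all that is in view belongs to the job. Several things have the shape of the blank; the one meant has the colours described above.

How it is judged (in metres and radians):
On the way, in this order (a step that is already met when the one before it is completed fails the run):
1. the block's far end is against the end stop (x of blank_far_end in the frame of stop_face above -0.004 m and height (world z) of blank_far_end below 0.06 m), for 0.2 s.
2. the jaw grips the block and the lever has been let up (contact force between blank and jaw above 8 N and value of joint lever below 0.05 rad), for 0.2 s.
At the end, for the whole second after the job is handed in: The block rests flat on the vise bed, its far end within 4 mm of the end stop, square to the jaws within 0.05 rad, gripped by the moving jaw with 8 to 26 N; the lever is fully up (all of step 2 and contact force between blank and jaw below 26 N and x of blank_far_end in the frame of stop_face above -0.004 m and angle between the x axis of blank and the x axis of vise, either way round below 0.05 rad and angle between blank's own z axis and vertical below 0.05 rad and height (world z) of blank below 0.045 m and linear speed of blank below 0.01 m/s); the robot touches nothing.
It fails at once if the moving jaw was shoved by the robot instead of by its lever (contact force between any of the fingers, the arm and jaw above 2 N).
It fails at once if the spray can was moved more than 30 mm (distance of spray_can from where it was at the start of the episode above 0.03 m).
It fails at once if the file was moved more than 30 mm (distance of flat_file from where it was at the start of the episode above 0.03 m).
It fails at once if the brush was moved more than 30 mm (distance of bench_brush from where it was at the start of the episode above 0.03 m).
It also fails if it takes over 72 s, if anything falls off the work surface, if the arm or the gripper's body presses on something with over 40 N, if the wrist force passes 120 N, or if a joint passes its speed limit or range.

ROBOT

A 6-joint arm with a two-finger parallel gripper is mounted at the origin on the work surface. World frame = base frame: x ahead of the robot, y to its left, z up, the work surface at z = 0. Lengths are in mm, angles in rad, forces in N, time in s.
With the tool pointing down it reaches from about 350 to 875 mm from the base axis. Payload 4.2 kg.
Tool frame: the origin (TCP) lies at the very end of the fingers, on their centre line; the grasp point (between the pads) lies 19 mm behind it; z points along the fingers, y is the line along which they close (so a half turn about z gives the same grasp; the last joint's range is limited). The gripper opens to 85 mm and grips with 20 to 120 N. Pads are 22 mm wide; open, the fingers measure 114 mm over their backs; the gripper's body (76 mm by 85 mm) begins 54 mm behind the grasp point. The pads swing forward as they close: fully open they stand 13 mm farther back than shut.
Start: joints at [1.392, 0.385, 0.008, 0, -1.194, -0.259], TCP at [264.934, 566.047, 231.312] pointing down, gripper open.
Joint ranges: [-3.14, 3.14], [-1.21, 2.06], [-1.07, 1.41], [-3.16, 2.05], [-2.99, -0.16], [-3.1, 3.1]. Speed limits (rad/s): [2.79, 2.79, 3.14, 3.14, 3.14, 3.14].

INTERFACE

Orientations are given as a unit quaternion [x, y, z, w].
In Python, from bench import arm, optics gives the robot as it stands. The module is installed in compiled form; this text tells all that it offers.
- The arm moves only by the tool step_arm, never from a script. Its argument "motion" is a list of rows, each an object with "dr": the turn, a rotation vector about the tool's x, y, z in units of 8 degrees (1.0 is 8 degrees), a list of three; "slide": the shift along the tool's x, y, z in mm, a list of three; "jaw": the finger opening in mm, from 0 to 85.4. A call has exactly 8 rows; each row is the pose to reach, as a shift and turn from the pose commanded when the call began, along the tool's axes at that moment; what a row does not reach only later rows make up. A row lasts 1/8 s, in which the tool goes at most 62.5 mm and 10.7 degrees, less where a joint would pass 70% of its speed; a pose out of reach is approached as far as the arm can. A call with a gripper value outside its range is refused whole. The fingers move at their own pace and stop on an object; the grip force is fixed at half the most. Time passes only in rows, so rows that repeat a pose let the fingers close, or fill a call up. It gives the time, the measured TCP pose, the force, the opening and the grip force at its end, in the units of the state.
- arm.read_state(): the state, without advancing time (a new reading comes with each control period).
- optics.get_image(name): name is "scene" or "top" or "wrist"; returns the picture (420x560x3 uint8, blue, green, red); there is no depth.
- optics.camera_info(name): a dict with "camera_matrix" (3x3 intrinsics, pixels), "view" (4x4, takes a point from world to camera coordinates); the wrist camera has in their place "T_tool_cam" (4x4, takes a point from camera to tool coordinates, whose origin is the TCP and whose axes are the flange's). Camera axes: x right, y up, looking along -z (the intrinsics and any distortion apply to the point x, -y, -z); pixel columns grow to the right and rows downward; lengths in mm; the calibration is good to about 2 mm. The wrist camera is an equidistant fisheye: a pixel r from the principal point sees the ray r / f radians off the axis. A picture is of the moment at which its call begins: read the wrist's pose just before it. camera_info takes no time and is no camera call.
- arm.job_done(): hands the job in; it is judged then, once.
The state is a dict: "clock": time; "joints": joint angles; "joint_vel": joint speeds; "joint_efforts": joint torques, N m; "position": TCP position; "ee_rot": TCP orientation; "contact_force": force on the tool from outside, world axes, zero at the start; "wrist_torque": the same for the moment, N m; "gripper_width": finger opening in mm; "grasp_force": force on a finger pad.
Only numpy, scipy, OpenCV 4.12 (cv2) and the standard library are available. Lean on these libraries where they do the work, as an engineer would, in place of code of your own. Each camera call takes 0.05 s, during which the arm holds its last target. There are 200 camera calls.

## Working session

There is one attempt and no reset: what is moved stays moved. The work goes in short steps, Python scripts to look and compute and a tool call to move; the robot and the scene stay as the last step left them, time stands still between calls to the robot, and variables do not carry over. Pictures are saved under pics/ and viewed, at most 10 in all, crops included, and the job is handed in when it is done.

Besides the shell and the picture viewer there is one more tool, called by a JSON object that holds its "method" and its "body", one argument or row to a line. step_arm: Moves the arm, as the interface text tells. Its arguments: {"type":"object","properties":{"motion":{"type":"array","items":{"type":"object","properties":{"dr":{"type":"array","items":{"type":"number"}},"slide":{"type":"array","items":{"type":"number"}},"jaw":{"type":"number"}}}}},"required":["motion"]}

```bash
mkdir -p pics
python3 - <<'E'
from bench import arm, optics
import cv2,numpy as np
s=arm.read_state();print(s)
for n in("scene","top","wrist"):
    cv2.imwrite(f"pics/{n}0.png",optics.get_image(n)); i=optics.camera_info(n)
    print(n,{k:(np.round(v,4).tolist() if not isinstance(v,str) else v) for k,v in i.items()})
a=cv2.imread("pics/scene0.png");b=cv2.imread("pics/top0.png")
E
```

```text
{'clock': 0.0, 'joints': array([ 1.39159211e+00,  3.85591674e-01,  6.60077973e-03, -5.13109113e-04,
       -1.19398015e+00, -2.58617656e-01]), 'joint_vel': array([ 0.00016977, -0.00017655,  0.00053214, -0.00160181, -0.00103884,
       -0.0003945 ]), 'joint_efforts': array([-1.38379901e-04, -3.92288625e+01,  1.88403815e+01,  4.18594211e+00,
       -4.65943012e-03, -6.62895872e-07]), 'position': array([264.70038471, 565.528289  , 230.18848196]), 'ee_rot': array([ 9.76113370e-01, -2.17258947e-01, -1.95100043e-04,  1.09596792e-03]), 'contact_force': array([-0.432069  , -0.07478034, -0.06942452]), 'wrist_torque': array([ 0.0033607 , -0.02531017,  0.0176136 ]), 'grasp_force': 0.0, 'gripper_width': 85.4343429691965}
scene {'camera_matrix': [[447.4816, 0.0, 280.2368], [0.0, 447.4816, 209.9281], [0.0, 0.0, 1.0]], 'view': [[-0.6342, 0.773, 0.0153, 399.6112], [-0.4556, -0.3896, 0.8004, 184.269], [0.6247, 0.5006, 0.5993, -1567.8815], [0.0, 0.0, 0.0, 1.0]]}
top {'camera_matrix': [[452.0522, 0.0, 276.5638], [0.0, 452.0522, 208.8684], [0.0, 0.0, 1.0]], 'view': [[-0.032, -0.9995, 0.003, -20.686], [0.9758, -0.0306, 0.2166, -599.3334], [-0.2164, 0.0099, 0.9763, -1262.4165], [0.0, 0.0, 0.0, 1.0]]}
wrist {'camera_matrix': [[325.1923, 0.0, 279.4296], [0.0, 325.1923, 210.6241], [0.0, 0.0, 1.0]], 'T_tool_cam': [[0.001, 0.9621, 0.2728, 68.7217], [1.0, -0.001, -0.0001, -0.1129], [0.0002, 0.2728, -0.9621, -141.6191], [0.0, 0.0, 0.0, 1.0]]}
```

View pics/top0.png

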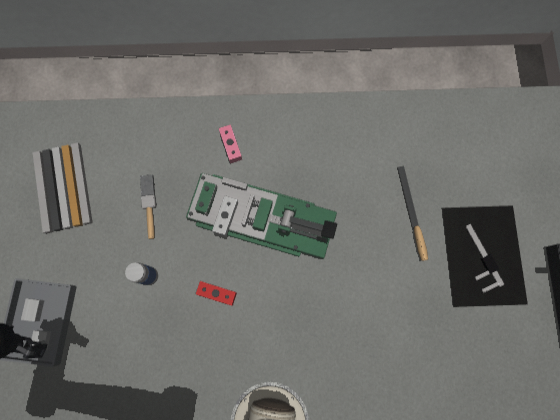

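View pics/scene0.png

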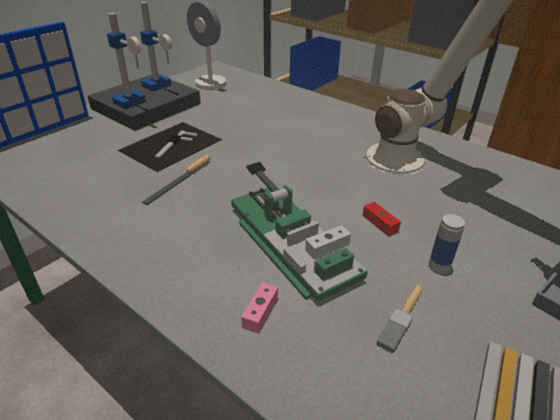

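The top view shows three blank-shaped things: silver (225,216) between the green jaws, pink (230,143) and red (216,293). The silver one fits the description: it is aluminium and lies on the vise bed. The jaws are at (205,197) and (262,212), and the black paddle is at (329,229). I'll confirm with one enlarged crop.

Run:
```python
import cv2
b=cv2.imread("pics/top0.png")
cv2.imwrite("pics/crop1.png",cv2.resize(b[165:265,180:345],None,fx=4.8,fy=4.8,interpolation=cv2.INTER_CUBIC))
```

```text
(no output)
```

View pics/crop1.png

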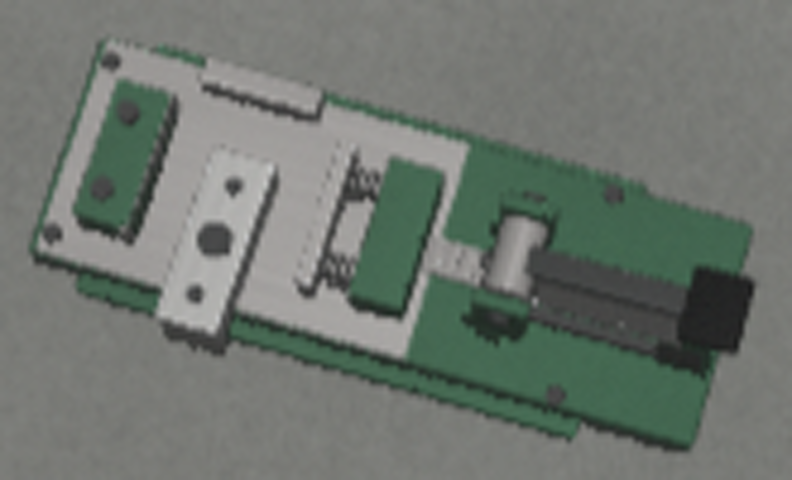

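Confirmed: the silver block is in the vise, with the stop above it at crop (260,90) and the paddle at crop (716,310). Next I'll cast rays.

```bash
cat > h.py <<'E'
import numpy as np, cv2
from bench import arm, optics
def ray(name,px,z):
    i=optics.camera_info(name);K=np.array(i["camera_matrix"]);V=np.array(i["view"])
    px=np.atleast_2d(np.float64(px)); d=np.c_[(px-K[:2,2])/K[0,0],np.ones(len(px))]*[1,-1,-1]
    R,t=V[:3,:3],V[:3,3]; o=-R.T@t; w=d@R
    return o+w*((z-o[2])/w[:,2])[:,None]
def toolaxes(s):
    from scipy.spatial.transform import Rotation
    return Rotation.from_quat(s["ee_rot"]).as_matrix()
E
python3 - <<'E'
from h import *
np.set_printoptions(precision=1,suppress=True)
c=lambda l:np.array(l)/4.8+[180,165]-.4
P={}
for n,z,l in [("bed",40,[(105,40),(35,250),(468,143),(410,357)]),("blank",78,[(218,148),(277,165),(213,333),(158,317)]),
 ("pad",132,[(697,267),(753,282),(735,352),(680,340)]),("stop",66,[(207,60),(324,93),(318,117),(203,85)]),("farjaw",80,[(122,80),(175,95),(128,232),(78,218)]),
 ("jaw",82,[(392,157),(443,172),(405,313),(350,298)]),("plate",79,[(345,143),(357,148),(310,293),(297,288)])]:
    P[n]=p=ray("top",c(l),z); print(n,p.tolist() and p[:,:2].tolist(),p.mean(0))
    e=p-np.roll(p,-1,0); print(np.linalg.norm(e,axis=1),np.degrees(np.arctan2(e[:,1],e[:,0])))
E
```

```text
bed [[723.4088588368131, 185.26800447767428], [588.5984578959707, 228.19415991189337], [648.7526907073877, -42.98415381816413], [514.1437766454642, -2.941836346844376]] [618.7  91.9  40. ]
[141.5 277.8 140.4 281.5] [ -17.7  102.5  -16.6 -138. ]
blank [[640.6678198483285, 110.04074412391506], [628.8654183916103, 74.21357634562162], [526.5269265745137, 113.87126063086737], [537.2767312547467, 146.75570031205643]] [583.3 111.2  78. ]
[ 37.7 109.8  34.6 109.7] [  71.8  -21.2 -108.1  160.4]
pad [[547.24482017109, -171.69878549102748], [537.4244364368742, -203.51575366512688], [497.02234630521, -190.72843397006025], [504.9588459120343, -159.5994028256428]] [ 521.7 -181.4  132. ]
[33.3 42.4 32.1 44. ] [  72.8  -17.6 -104.3  164. ]
stop [[700.3623149022694, 117.73214646070323], [676.8322260882377, 45.45783252965551], [661.5719418825572, 49.43799896374703], [684.3116216545684, 120.31007202176178]] [680.8  83.2  66. ]
[76.  15.8 74.4 16.3] [  72.   -14.6 -107.8  170.9]
farjaw [[685.0114215033052, 168.34428185275945], [674.4558100332899, 135.89514001271618], [589.5377791937256, 164.5132642319857], [599.1448940889027, 194.7314385563846]] [637.  165.9  80. ]
[34.1 89.6 31.7 89.8] [  72.   -18.6 -107.6  162.9]
jaw [[630.6942368697855, 3.9911094561577833], [620.350982360489, -26.71050425459715], [534.3444382063797, -1.4060312646609034], [544.4902234543334, 31.286546608197135]] [582.5   1.8  82. ]
[32.4 89.7 34.2 90.4] [  71.4  -16.4 -107.2  162.4]
plate [[641.135790973984, 32.500525294877555], [637.7623755350147, 25.25137812370624], [548.8433550205077, 55.37323665213946], [552.1422466828951, 63.130632342996925]] [595.   44.1  79. ]
[ 8.  93.9  8.4 94.1] [  65.   -18.7 -113.   161. ]
```

{"method": "step_arm", "body": {
  "motion": [
    {"slide": [50,36,0],"dr": [0,0,-0.93],"jaw": 5},
    {"slide": [100,71,0],"dr": [0,0,-0.93],"jaw": 5},
    {"slide": [150,107,0],"dr": [0,0,-0.93],"jaw": 5},
    {"slide": [201,142,0],"dr": [0,0,-0.93],"jaw": 5},
    {"slide": [251,178,0],"dr": [0,0,-0.93],"jaw": 5},
    {"slide": [301,214,0],"dr": [0,0,-0.93],"jaw": 5},
    {"slide": [352,249,0],"dr": [0,0,-0.93],"jaw": 5},
    {"slide": [402,285,0],"dr": [0,0,-0.93],"jaw": 5}
  ]
}}

```text
clock: 1.15
position: [508.8, 135.7, 231.3]
ee_rot: [0.988, -0.153, 0.0, -0.0]
contact_force: [0.6, 0.4, -0.2]
gripper_width: 5.0
grasp_force: 0.0
```

Run:
```python
from h import *
s=arm.read_state();print(s["clock"],s["position"],s["ee_rot"],s["gripper_width"])
cv2.imwrite("pics/wrist1.png",optics.get_image("wrist"))
```

```text
1.15 [508.83337584 135.69073029 231.31057902] [ 9.88192400e-01 -1.53218038e-01  6.28764146e-05 -9.33342154e-05] 4.9762851898803255
```

View pics/wrist1.png

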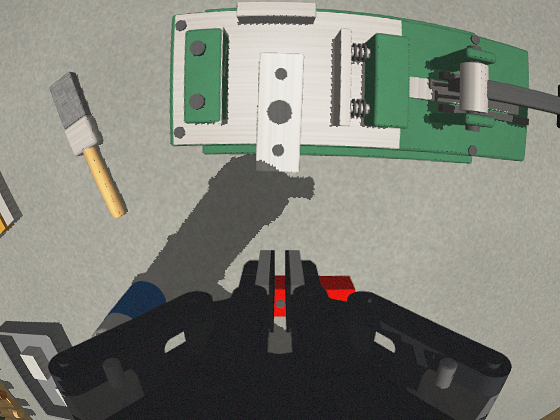

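The wrist view shows the block with its near-end corners at about (257,168) and (299,170), its far end at (260,53) and (303,55), and the stop face at (237,22) to (316,21). I'll measure these with fisheye rays.

```bash
cat >> h.py <<'E'
def wray(s,px,z):
    i=optics.camera_info("wrist");K=np.array(i["camera_matrix"]);T=np.array(i["T_tool_cam"])
    q=(np.atleast_2d(np.float64(px))-K[:2,2])/K[0,0]; r=np.linalg.norm(q,axis=1)
    d=np.c_[q*(np.sin(r)/r)[:,None],np.cos(r)]*[1,-1,-1]
    A=toolaxes(s); w=d@T[:3,:3].T@A.T; o=s["position"]+A@T[:3,3]
    return o+w*((z-o[2])/w[:,2])[:,None]
E
python3 - <<'E'
from h import *
np.set_printoptions(precision=1,suppress=True)
s=arm.read_state()
for n,z,l in [("near",78,[(257,168),(299,170)]),("far",78,[(260,53),(303,55)]),("stoptop",66,[(237,12),(315,12)]),("farjaw",80,[(222,36),(222,122)]),("plate",79,[(342,38),(342,122)]),("bedleft",40,[(175,20),(173,146)])]:
    p=wray(s,l,z)-s["position"]; print(n,(p@toolaxes(s)),"mid",(p@toolaxes(s)).mean(0), np.linalg.norm(p[0]-p[1]))
E
```

```text
near [[ 25.7 -20.7 153. ]
 [ 23.8  17.7 153.1]] mid [ 24.8  -1.5 153.1] 38.47658986542379
far [[131.2 -17.6 153.1]
 [129.5  20.7 153.2]] mid [130.3   1.6 153.1] 38.38843934045789
stoptop [[176.4 -40.3 165.1]
 [176.2  33.2 165.2]] mid [176.3  -3.6 165.1] 73.50551252503695
farjaw [[148.4 -51.8 151. ]
 [ 68.4 -51.8 151. ]] mid [108.4 -51.8 151. ] 80.0167864832175
plate [[147.2  56.1 152.3]
 [ 68.7  56.3 152.2]] mid [107.9  56.2 152.3] 78.55228376769904
bedleft [[ 182.3 -110.   190.9]
 [  45.2 -112.5  190.8]] mid [ 113.8 -111.2  190.9] 137.09351039661524
```

{"method": "step_arm", "body": {
  "motion": [
    {"slide": [0,-1,50],"dr": [0,0,0],"jaw": 5},
    {"slide": [0,-1,100],"dr": [0,0,0],"jaw": 5},
    {"slide": [0,-1,140],"dr": [0,0,0],"jaw": 5},
    {"slide": [0,-1,165],"dr": [0,0,0],"jaw": 5},
    {"slide": [0,-1,178],"dr": [0,0,0],"jaw": 5},
    {"slide": [4,-1,178],"dr": [0,0,0],"jaw": 5},
    {"slide": [8,-1,178],"dr": [0,0,0],"jaw": 5},
    {"slide": [12,-1,178],"dr": [0,0,0],"jaw": 5}
  ]
}}

```text
clock: 2.2
position: [520.9, 135.1, 54.5]
ee_rot: [0.988, -0.153, 0.001, -0.001]
contact_force: [-5.6, 2.5, 2.1]
gripper_width: 5.2
grasp_force: 2.4
```

{"method": "step_arm", "body": {
  "motion": [
    {"slide": [3,0,0],"dr": [0,0,0],"jaw": 5},
    {"slide": [6,0,0],"dr": [0,0,0],"jaw": 5},
    {"slide": [9,0,0],"dr": [0,0,0],"jaw": 5},
    {"slide": [12,0,0],"dr": [0,0,0],"jaw": 5},
    {"slide": [15,0,0],"dr": [0,0,0],"jaw": 5},
    {"slide": [18,0,0],"dr": [0,0,0],"jaw": 5},
    {"slide": [21,0,0],"dr": [0,0,0],"jaw": 5},
    {"slide": [24,0,0],"dr": [0,0,0],"jaw": 5}
  ]
}}

```text
clock: 3.2
position: [542.9, 127.5, 53.2]
ee_rot: [0.988, -0.153, -0.0, 0.0]
contact_force: [-3.7, 1.7, 3.5]
gripper_width: 5.0
grasp_force: 2.4
```

{"method": "step_arm", "body": {
  "motion": [
    {"slide": [2,0,0],"dr": [0,0,0],"jaw": 5},
    {"slide": [4,0,0],"dr": [0,0,0],"jaw": 5},
    {"slide": [6,0,0],"dr": [0,0,0],"jaw": 5},
    {"slide": [8,0,0],"dr": [0,0,0],"jaw": 5},
    {"slide": [9,0,0],"dr": [0,0,0],"jaw": 5},
    {"slide": [10,0,0],"dr": [0,0,0],"jaw": 5},
    {"slide": [11,0,0],"dr": [0,0,0],"jaw": 5},
    {"slide": [12,0,0],"dr": [0,0,0],"jaw": 5}
  ]
}}

```text
clock: 4.2
position: [554.3, 123.9, 53.3]
ee_rot: [0.988, -0.153, -0.0, 0.0]
contact_force: [-3.7, 1.3, 2.6]
gripper_width: 5.2
grasp_force: 2.1
```

{"method": "step_arm", "body": {
  "motion": [
    {"slide": [0.5,0,0],"dr": [0,0,0],"jaw": 5},
    {"slide": [1,0,0],"dr": [0,0,0],"jaw": 5},
    {"slide": [1.5,0,0],"dr": [0,0,0],"jaw": 5},
    {"slide": [2,0,0],"dr": [0,0,0],"jaw": 5},
    {"slide": [2.5,0,0],"dr": [0,0,0],"jaw": 5},
    {"slide": [3,0,0],"dr": [0,0,0],"jaw": 5},
    {"slide": [3.5,0,0],"dr": [0,0,0],"jaw": 5},
    {"slide": [4,0,0],"dr": [0,0,0],"jaw": 5}
  ]
}}

```text
clock: 5.2
position: [558.1, 122.7, 53.3]
ee_rot: [0.988, -0.153, 0.0, -0.0]
contact_force: [-3.4, 0.3, 1.7]
gripper_width: 4.9
grasp_force: 1.9
```

{"method": "step_arm", "body": {
  "motion": [
    {"slide": [0.5,0,0],"dr": [0,0,0],"jaw": 5},
    {"slide": [1,0,0],"dr": [0,0,0],"jaw": 5},
    {"slide": [1.5,0,0],"dr": [0,0,0],"jaw": 5},
    {"slide": [2,0,0],"dr": [0,0,0],"jaw": 5},
    {"slide": [2.5,0,0],"dr": [0,0,0],"jaw": 5},
    {"slide": [3,0,0],"dr": [0,0,0],"jaw": 5},
    {"slide": [3.5,0,0],"dr": [0,0,0],"jaw": 5},
    {"slide": [4,0,0],"dr": [0,0,0],"jaw": 5}
  ]
}}

```text
clock: 6.2
position: [559.0, 122.3, 53.3]
ee_rot: [0.988, -0.154, -0.003, 0.0]
contact_force: [-14.0, 8.9, 8.2]
gripper_width: 4.9
grasp_force: 7.9
```

{"method": "step_arm", "body": {
  "motion": [
    {"slide": [-4,0,0],"dr": [0,0,0],"jaw": 5},
    {"slide": [-15,0,0],"dr": [0,0,0],"jaw": 5},
    {"slide": [-30,0,0],"dr": [0,0,0],"jaw": 5},
    {"slide": [-45,0,-30],"dr": [0,0,0],"jaw": 0},
    {"slide": [-50,0,-80],"dr": [0,0,0],"jaw": 0},
    {"slide": [-50,0,-130],"dr": [0,0,0],"jaw": 0},
    {"slide": [-50,0,-177],"dr": [0,0,0],"jaw": 0},
    {"slide": [-50,0,-177],"dr": [0,0,0],"jaw": 0}
  ]
}}

```text
clock: 7.2
position: [515.9, 137.7, 234.8]
ee_rot: [0.988, -0.153, 0.004, -0.003]
contact_force: [-0.9, -0.1, -0.7]
gripper_width: -0.4
grasp_force: 0.0
```

Run:
```python
from h import *
s=arm.read_state();print(s["clock"],s["position"],s["ee_rot"],s["contact_force"])
w=optics.get_image("wrist");b=optics.get_image("top")
c=cv2.resize(w[0:200,150:560],(800,390))
d=cv2.resize(b[165:215,180:345],(800,200),interpolation=cv2.INTER_CUBIC)
cv2.imwrite("pics/c2.png",np.vstack([c,d]));cv2.imwrite("pics/wrist2.png",w)
```

```text
7.2 [515.90052403 137.7030068  234.84438773] [ 0.98820829 -0.15302717  0.00429638 -0.00293438] [-0.9316878  -0.1477334  -0.71526449]
```

View pics/c2.png

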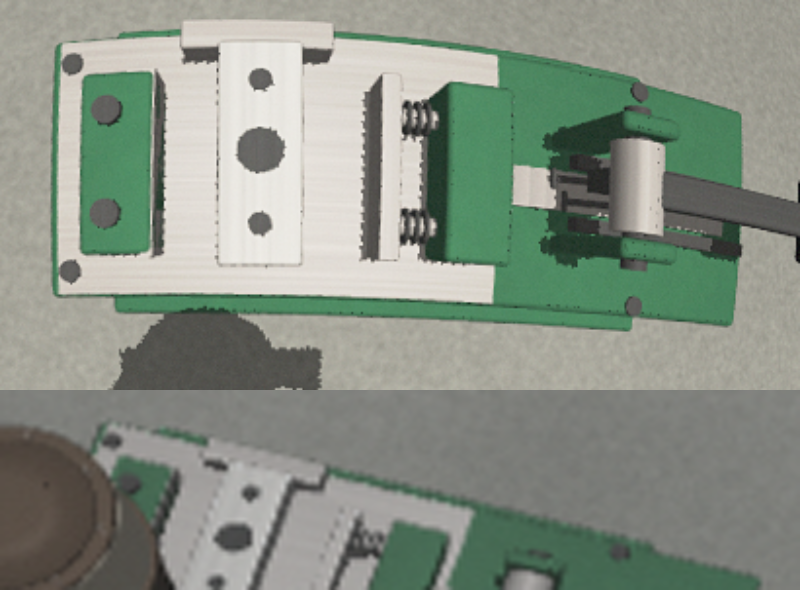

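The crop shows the block's far end flush against the stop bar at (260,40), with the block square to the jaws. Next I'll go above the paddle.

{"method": "step_arm", "body": {
  "motion": [
    {"slide": [17,50,0],"dr": [0,0,0],"jaw": 0},
    {"slide": [34,101,0],"dr": [0,0,0],"jaw": 0},
    {"slide": [51,151,0],"dr": [0,0,0],"jaw": 0},
    {"slide": [68,202,0],"dr": [0,0,0],"jaw": 0},
    {"slide": [85,252,10],"dr": [0,0,0],"jaw": 0},
    {"slide": [102,302,20],"dr": [0,0,0],"jaw": 0},
    {"slide": [102,302,50],"dr": [0,0,0],"jaw": 0},
    {"slide": [102,302,70],"dr": [0,0,0],"jaw": 0}
  ]
}}

```text
clock: 8.3
position: [517.7, -182.7, 156.7]
ee_rot: [0.988, -0.155, -0.003, -0.0]
contact_force: [0.4, -0.4, -0.8]
gripper_width: 0.3
grasp_force: 0.0
```

Run:
```python
from h import *
s=arm.read_state();print(s["clock"],s["position"],s["ee_rot"],s["contact_force"])
a=optics.get_image("scene");w=optics.get_image("wrist")
cv2.imwrite("pics/c3.png",np.hstack([cv2.resize(a[130:260,200:330],(390,390)),cv2.resize(w,(410,308))[:, :] if 0 else cv2.copyMakeBorder(cv2.resize(w,(410,308)),0,82,0,0,0)]))
```

```text
8.3 [ 517.69005727 -182.71191475  156.74676117] [ 9.87976072e-01 -1.54581411e-01 -2.80524605e-03 -3.42604805e-06] [ 0.40106811 -0.41637898 -0.82685406]
```

View pics/c3.png

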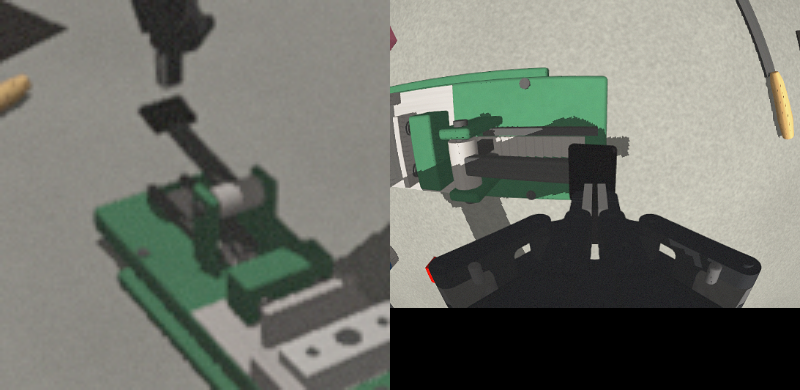

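In the wrist view the paddle's far edge is at about rows 197–200, columns 244–310. The fingertips are over the paddle. I'll check the offset.

Run:
```python
from h import *
s=arm.read_state()
p=(wray(s,[(245,199),(309,200)],132)-s["position"])@toolaxes(s);print(p)
print("toolx,y of expected centre",(np.array([521.7,-181.4,132])-s["position"])@toolaxes(s))
```

```text
[[ 28.20534544 -18.23247693  23.66467968]
 [ 27.67855034  15.38110622  23.72200466]]
toolx,y of expected centre [ 4.67624352 -2.00260759 23.90611508]
```

{"method": "step_arm", "body": {
  "motion": [
    {"slide": [4,-1,10],"dr": [0,0,0],"jaw": 0},
    {"slide": [4,-1,20],"dr": [0,0,0],"jaw": 0},
    {"slide": [4,-1,30],"dr": [0,0,0],"jaw": 0},
    {"slide": [4,-1,40],"dr": [0,0,0],"jaw": 0},
    {"slide": [4,-1,50],"dr": [0,0,0],"jaw": 0},
    {"slide": [4,-1,57],"dr": [0,0,0],"jaw": 0},
    {"slide": [4,-1,62],"dr": [0,0,0],"jaw": 0},
    {"slide": [4,-1,64],"dr": [0,0,0],"jaw": 0}
  ]
}}

```text
clock: 9.4
position: [524.3, -182.5, 96.4]
ee_rot: [0.988, -0.153, 0.0, 0.0]
contact_force: [-1.6, -2.8, 5.7]
gripper_width: 0.3
grasp_force: 3.0
```

{"method": "step_arm", "body": {
  "motion": [
    {"slide": [0,0,1],"dr": [0,0,0],"jaw": 0},
    {"slide": [0,0,2],"dr": [0,0,0],"jaw": 0},
    {"slide": [0,0,3],"dr": [0,0,0],"jaw": 0},
    {"slide": [0,0,4],"dr": [0,0,0],"jaw": 0},
    {"slide": [0,0,5],"dr": [0,0,0],"jaw": 0},
    {"slide": [0,0,6],"dr": [0,0,0],"jaw": 0},
    {"slide": [0,0,7],"dr": [0,0,0],"jaw": 0},
    {"slide": [0,0,8],"dr": [0,0,0],"jaw": 0}
  ]
}}

```text
clock: 10.4
position: [524.6, -182.0, 89.1]
ee_rot: [0.988, -0.153, 0.001, -0.0]
contact_force: [-2.5, -0.1, 11.0]
gripper_width: 0.3
grasp_force: 5.5
```

{"method": "step_arm", "body": {
  "motion": [
    {"slide": [0,0,1],"dr": [0,0,0],"jaw": 0},
    {"slide": [0,0,1],"dr": [0,0,0],"jaw": 0},
    {"slide": [0,0,-15],"dr": [0,0,0],"jaw": 0},
    {"slide": [0,0,-35],"dr": [0,0,0],"jaw": 0},
    {"slide": [0,0,-57],"dr": [0,0,0],"jaw": 0},
    {"slide": [0,0,-57],"dr": [0,0,0],"jaw": 0},
    {"slide": [0,0,-57],"dr": [0,0,0],"jaw": 0},
    {"slide": [0,0,-57],"dr": [0,0,0],"jaw": 0}
  ]
}}

```text
clock: 11.4
position: [523.2, -182.1, 144.1]
ee_rot: [0.988, -0.153, -0.001, -0.0]
contact_force: [-0.0, 0.2, 0.3]
gripper_width: 0.2
grasp_force: 0.0
```

{"method": "step_arm", "body": {
  "motion": [
    {"slide": [0,0,12],"dr": [0,0,0],"jaw": 0},
    {"slide": [0,0,22],"dr": [0,0,0],"jaw": 0},
    {"slide": [0,0,32],"dr": [0,0,0],"jaw": 0},
    {"slide": [0,0,40],"dr": [0,0,0],"jaw": 0},
    {"slide": [0,0,45],"dr": [0,0,0],"jaw": 0},
    {"slide": [0,0,48],"dr": [0,0,0],"jaw": 0},
    {"slide": [0,0,48],"dr": [0,0,0],"jaw": 0},
    {"slide": [0,0,48],"dr": [0,0,0],"jaw": 0}
  ]
}}

```text
clock: 12.4
position: [523.9, -182.3, 97.4]
ee_rot: [0.988, -0.153, 0.0, -0.0]
contact_force: [-1.5, -2.7, 3.3]
gripper_width: 0.0
grasp_force: 1.8
```

{"method": "step_arm", "body": {
  "motion": [
    {"slide": [0,0,5],"dr": [0,0,0],"jaw": 0},
    {"slide": [0,0,10],"dr": [0,0,0],"jaw": 0},
    {"slide": [0,0,10],"dr": [0,0,0],"jaw": 0},
    {"slide": [0,0,0],"dr": [0,0,0],"jaw": 0},
    {"slide": [0,0,-24],"dr": [0,0,0],"jaw": 0},
    {"slide": [0,0,-48],"dr": [0,0,0],"jaw": 0},
    {"slide": [0,0,-48],"dr": [0,0,0],"jaw": 0},
    {"slide": [0,0,-48],"dr": [0,0,0],"jaw": 0}
  ]
}}

```text
clock: 13.4
position: [523.4, -181.8, 144.2]
ee_rot: [0.988, -0.154, -0.001, -0.0]
contact_force: [-0.1, -0.7, -0.7]
gripper_width: -0.1
grasp_force: 0.0
```

{"method": "step_arm", "body": {
  "motion": [
    {"slide": [0,0,12],"dr": [0,0,0],"jaw": 0},
    {"slide": [0,0,22],"dr": [0,0,0],"jaw": 0},
    {"slide": [0,0,32],"dr": [0,0,0],"jaw": 0},
    {"slide": [0,0,40],"dr": [0,0,0],"jaw": 0},
    {"slide": [0,0,45],"dr": [0,0,0],"jaw": 0},
    {"slide": [0,0,48],"dr": [0,0,0],"jaw": 0},
    {"slide": [0,0,48],"dr": [0,0,0],"jaw": 0},
    {"slide": [0,0,48],"dr": [0,0,0],"jaw": 0}
  ]
}}

```text
clock: 14.4
position: [523.9, -182.2, 97.3]
ee_rot: [0.988, -0.153, -0.0, -0.0]
contact_force: [-2.1, -1.6, 3.6]
gripper_width: 0.1
grasp_force: 1.8
```

Run:
```python
from h import *
s=arm.read_state();print(s["clock"],s["position"],s["contact_force"])
a=optics.get_image("scene");w=optics.get_image("wrist")
cv2.imwrite("pics/c4.png",np.vstack([cv2.resize(w[80:300,0:280],(640,503))]))
```

```text
14.4 [ 523.89448431 -182.21286055   97.34775304] [-2.06701846 -1.59299849  3.57579519]
```

View pics/c4.png

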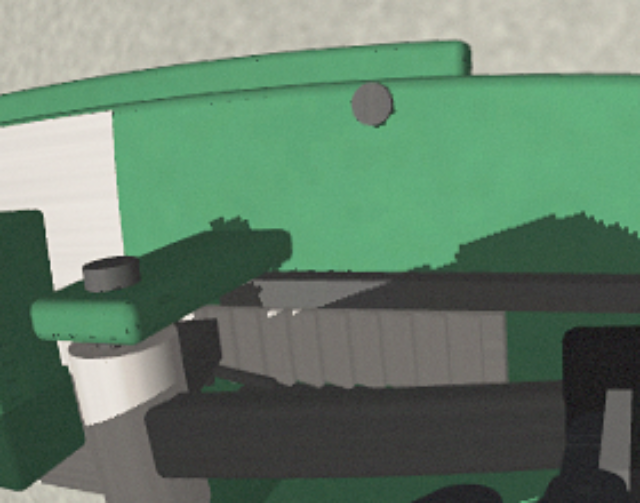

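The wrist crop shows the lever, the rack and the rear of the jaw at (25,300), with the fingers centred on the paddle. I'll continue the strokes and check the jaw's progress by camera.

{"method": "step_arm", "body": {
  "motion": [
    {"slide": [0,0,5],"dr": [0,0,0],"jaw": 0},
    {"slide": [0,0,10],"dr": [0,0,0],"jaw": 0},
    {"slide": [0,0,10],"dr": [0,0,0],"jaw": 0},
    {"slide": [0,0,0],"dr": [0,0,0],"jaw": 0},
    {"slide": [0,0,-24],"dr": [0,0,0],"jaw": 0},
    {"slide": [0,0,-48],"dr": [0,0,0],"jaw": 0},
    {"slide": [0,0,-48],"dr": [0,0,0],"jaw": 0},
    {"slide": [0,0,-48],"dr": [0,0,0],"jaw": 0}
  ]
}}

```text
clock: 15.5
position: [523.6, -181.8, 144.2]
ee_rot: [0.988, -0.154, -0.001, -0.0]
contact_force: [0.3, 0.3, -0.7]
gripper_width: 0.1
grasp_force: 0.0
```

Run:
```python
from h import *
a=optics.get_image("top")
cv2.imwrite("pics/c5.png",cv2.resize(a[165:265,180:345],None,fx=4.8,fy=4.8,interpolation=cv2.INTER_CUBIC))
```

```text
(no output)
```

View pics/c5.png

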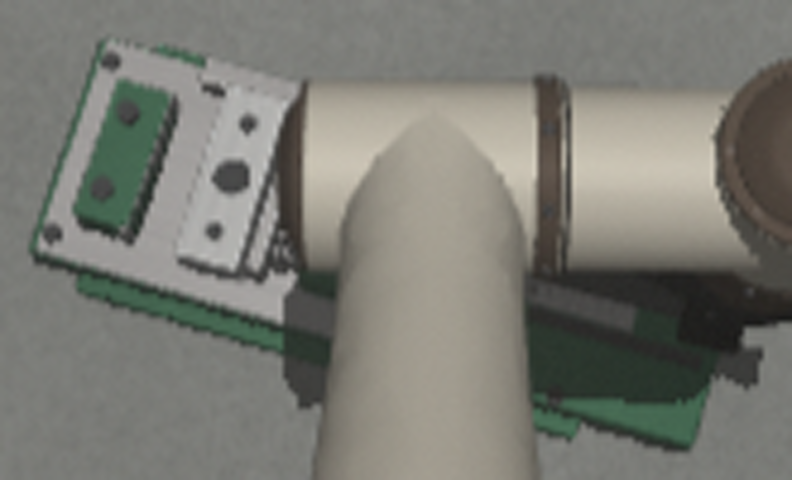

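After 3 strokes the plate at crop (260,250) has almost reached the block, which is still at the stop. About 30 mm remain to the far jaw, so I'll continue.

{"method": "step_arm", "body": {
  "motion": [
    {"slide": [0,0,12],"dr": [0,0,0],"jaw": 0},
    {"slide": [0,0,22],"dr": [0,0,0],"jaw": 0},
    {"slide": [0,0,32],"dr": [0,0,0],"jaw": 0},
    {"slide": [0,0,40],"dr": [0,0,0],"jaw": 0},
    {"slide": [0,0,45],"dr": [0,0,0],"jaw": 0},
    {"slide": [0,0,48],"dr": [0,0,0],"jaw": 0},
    {"slide": [0,0,48],"dr": [0,0,0],"jaw": 0},
    {"slide": [0,0,48],"dr": [0,0,0],"jaw": 0}
  ]
}}

```text
clock: 16.55
position: [523.7, -182.5, 97.3]
ee_rot: [0.988, -0.153, -0.0, 0.0]
contact_force: [-2.0, -3.5, 4.3]
gripper_width: 0.5
grasp_force: 2.4
```

{"method": "step_arm", "body": {
  "motion": [
    {"slide": [0,0,5],"dr": [0,0,0],"jaw": 0},
    {"slide": [0,0,10],"dr": [0,0,0],"jaw": 0},
    {"slide": [0,0,10],"dr": [0,0,0],"jaw": 0},
    {"slide": [0,0,0],"dr": [0,0,0],"jaw": 0},
    {"slide": [0,0,-24],"dr": [0,0,0],"jaw": 0},
    {"slide": [0,0,-48],"dr": [0,0,0],"jaw": 0},
    {"slide": [0,0,-48],"dr": [0,0,0],"jaw": 0},
    {"slide": [0,0,-48],"dr": [0,0,0],"jaw": 0}
  ]
}}

```text
clock: 17.55
position: [523.4, -181.8, 144.1]
ee_rot: [0.988, -0.154, -0.001, -0.0]
contact_force: [-0.4, -0.6, 0.4]
gripper_width: 0.0
grasp_force: 0.0
```

{"method": "step_arm", "body": {
  "motion": [
    {"slide": [0,0,12],"dr": [0,0,0],"jaw": 0},
    {"slide": [0,0,22],"dr": [0,0,0],"jaw": 0},
    {"slide": [0,0,32],"dr": [0,0,0],"jaw": 0},
    {"slide": [0,0,40],"dr": [0,0,0],"jaw": 0},
    {"slide": [0,0,45],"dr": [0,0,0],"jaw": 0},
    {"slide": [0,0,48],"dr": [0,0,0],"jaw": 0},
    {"slide": [0,0,48],"dr": [0,0,0],"jaw": 0},
    {"slide": [0,0,48],"dr": [0,0,0],"jaw": 0}
  ]
}}

```text
clock: 18.55
position: [523.5, -182.7, 97.2]
ee_rot: [0.988, -0.153, -0.001, 0.0]
contact_force: [-1.6, -3.0, 4.6]
gripper_width: 0.2
grasp_force: 2.4
```

{"method": "step_arm", "body": {
  "motion": [
    {"slide": [0,0,5],"dr": [0,0,0],"jaw": 0},
    {"slide": [0,0,10],"dr": [0,0,0],"jaw": 0},
    {"slide": [0,0,10],"dr": [0,0,0],"jaw": 0},
    {"slide": [0,0,0],"dr": [0,0,0],"jaw": 0},
    {"slide": [0,0,-24],"dr": [0,0,0],"jaw": 0},
    {"slide": [0,0,-48],"dr": [0,0,0],"jaw": 0},
    {"slide": [0,0,-48],"dr": [0,0,0],"jaw": 0},
    {"slide": [0,0,-48],"dr": [0,0,0],"jaw": 0}
  ]
}}

```text
clock: 19.55
position: [523.4, -181.9, 144.0]
ee_rot: [0.988, -0.154, -0.001, -0.0]
contact_force: [0.5, 0.0, -1.3]
gripper_width: -0.1
grasp_force: 0.0
```

{"method": "step_arm", "body": {
  "motion": [
    {"slide": [0,0,12],"dr": [0,0,0],"jaw": 0},
    {"slide": [0,0,22],"dr": [0,0,0],"jaw": 0},
    {"slide": [0,0,32],"dr": [0,0,0],"jaw": 0},
    {"slide": [0,0,40],"dr": [0,0,0],"jaw": 0},
    {"slide": [0,0,45],"dr": [0,0,0],"jaw": 0},
    {"slide": [0,0,48],"dr": [0,0,0],"jaw": 0},
    {"slide": [0,0,48],"dr": [0,0,0],"jaw": 0},
    {"slide": [0,0,48],"dr": [0,0,0],"jaw": 0}
  ]
}}

```text
clock: 20.55
position: [523.5, -182.7, 97.2]
ee_rot: [0.988, -0.153, -0.0, 0.0]
contact_force: [-2.4, -4.1, 4.7]
gripper_width: 0.0
grasp_force: 2.4
```

{"method": "step_arm", "body": {
  "motion": [
    {"slide": [0,0,5],"dr": [0,0,0],"jaw": 0},
    {"slide": [0,0,10],"dr": [0,0,0],"jaw": 0},
    {"slide": [0,0,10],"dr": [0,0,0],"jaw": 0},
    {"slide": [0,0,0],"dr": [0,0,0],"jaw": 0},
    {"slide": [0,0,-24],"dr": [0,0,0],"jaw": 0},
    {"slide": [0,0,-48],"dr": [0,0,0],"jaw": 0},
    {"slide": [0,0,-48],"dr": [0,0,0],"jaw": 0},
    {"slide": [0,0,-48],"dr": [0,0,0],"jaw": 0}
  ]
}}

```text
clock: 21.55
position: [523.4, -181.9, 144.1]
ee_rot: [0.988, -0.154, -0.001, -0.0]
contact_force: [-0.1, -0.4, -0.6]
gripper_width: -0.2
grasp_force: 0.0
```

{"method": "step_arm", "body": {
  "motion": [
    {"slide": [0,0,12],"dr": [0,0,0],"jaw": 0},
    {"slide": [0,0,22],"dr": [0,0,0],"jaw": 0},
    {"slide": [0,0,32],"dr": [0,0,0],"jaw": 0},
    {"slide": [0,0,40],"dr": [0,0,0],"jaw": 0},
    {"slide": [0,0,45],"dr": [0,0,0],"jaw": 0},
    {"slide": [0,0,48],"dr": [0,0,0],"jaw": 0},
    {"slide": [0,0,48],"dr": [0,0,0],"jaw": 0},
    {"slide": [0,0,48],"dr": [0,0,0],"jaw": 0}
  ]
}}

```text
clock: 22.55
position: [523.5, -182.8, 97.8]
ee_rot: [0.988, -0.153, -0.0, 0.0]
contact_force: [-2.6, -2.4, 8.5]
gripper_width: -0.1
grasp_force: 4.0
```

The force jumped from 4.7 N to 8.5 N before 35 mm of travel, so this stroke grips. I'll finish it and let the paddle rise.

{"method": "step_arm", "body": {
  "motion": [
    {"slide": [0,0,3],"dr": [0,0,0],"jaw": 0},
    {"slide": [0,0,6],"dr": [0,0,0],"jaw": 0},
    {"slide": [0,0,9],"dr": [0,0,0],"jaw": 0},
    {"slide": [0,0,11],"dr": [0,0,0],"jaw": 0},
    {"slide": [0,0,11.5],"dr": [0,0,0],"jaw": 0},
    {"slide": [0,0,11.5],"dr": [0,0,0],"jaw": 0},
    {"slide": [0,0,11.5],"dr": [0,0,0],"jaw": 0},
    {"slide": [0,0,11.5],"dr": [0,0,0],"jaw": 0}
  ]
}}

```text
clock: 23.55
position: [524.2, -182.2, 88.6]
ee_rot: [0.988, -0.153, 0.001, 0.0]
contact_force: [-5.8, 4.0, 20.5]
gripper_width: -0.3
grasp_force: 9.6
```

{"method": "step_arm", "body": {
  "motion": [
    {"slide": [0,0,-15],"dr": [0,0,0],"jaw": 0},
    {"slide": [0,0,-35],"dr": [0,0,0],"jaw": 0},
    {"slide": [0,0,-60],"dr": [0,0,0],"jaw": 0},
    {"slide": [0,0,-85],"dr": [0,0,0],"jaw": 0},
    {"slide": [0,-25,-110],"dr": [0,0,0],"jaw": 0},
    {"slide": [0,-80,-140],"dr": [0,0,0],"jaw": 0},
    {"slide": [-40,-120,-140],"dr": [0,0,0],"jaw": 0},
    {"slide": [-80,-150,-140],"dr": [0,0,0],"jaw": 0}
  ]
}}

```text
clock: 24.55
position: [492.6, -13.0, 225.0]
ee_rot: [0.988, -0.153, -0.0, -0.001]
contact_force: [0.5, 0.2, 0.7]
gripper_width: -0.2
grasp_force: 0.0
```

Run:
```python
from h import *
s=arm.read_state();print(s["clock"],s["position"],s["contact_force"])
w=optics.get_image("wrist");a=optics.get_image("scene")
cv2.imwrite("pics/c6.png",np.vstack([cv2.resize(w[0:200],(784,280)),cv2.resize(a[150:300,200:400],(400,300))[:, :].copy() if 0 else cv2.copyMakeBorder(cv2.resize(a[150:300,200:400],(400,300)),0,0,0,384,0)]))
```

```text
24.55 [492.63046444 -13.00355251 224.97223305] [0.47117122 0.15123102 0.69257201]
```

View pics/c6.png

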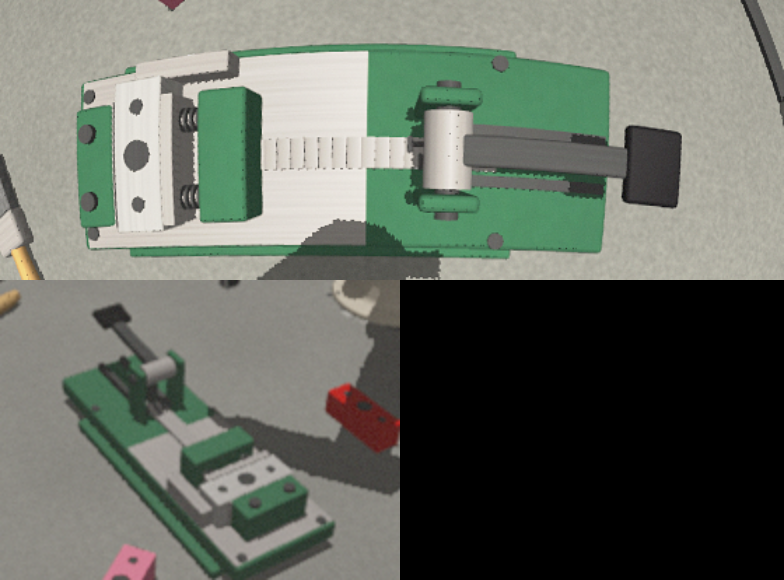

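The crop shows the block clamped between the plate (168,155) and the far jaw (95,165), against the stop, with the lever up. The jump was near 34 mm, so I'll look closely at the contact to be sure the jaw didn't settle off.

Run:
```python
from h import *
s=arm.read_state()
p=(wray(s,np.array([(160,80),(167,230)])/1.4,79)-s["position"])@toolaxes(s);print(p)
```

```text
[[ 138.56186855 -157.21921751  146.19720159]
 [  33.52976649 -155.19431998  146.39340729]]
```

{"method": "step_arm", "body": {
  "motion": [
    {"slide": [0,-50,0],"dr": [0,0,0],"jaw": 0},
    {"slide": [0,-100,0],"dr": [0,0,0],"jaw": 0},
    {"slide": [0,-156,0],"dr": [0,0,0],"jaw": 0},
    {"slide": [0,-156,35],"dr": [0,0,0],"jaw": 0},
    {"slide": [0,-156,70],"dr": [0,0,0],"jaw": 0},
    {"slide": [0,-156,100],"dr": [0,0,0],"jaw": 0},
    {"slide": [0,-156,100],"dr": [0,0,0],"jaw": 0},
    {"slide": [0,-156,100],"dr": [0,0,0],"jaw": 0}
  ]
}}

```text
clock: 25.65
position: [541.5, 133.7, 126.6]
ee_rot: [0.988, -0.153, 0.001, -0.0]
contact_force: [-0.0, -0.4, 0.8]
gripper_width: -0.1
grasp_force: 0.0
```

Run:
```python
from h import *
s=arm.read_state();print(s["clock"],s["position"],s["contact_force"])
w=optics.get_image("wrist");cv2.imwrite("pics/w3.png",w)
cv2.imwrite("pics/c7.png",cv2.resize(w[0:210,140:420],(800,600),interpolation=cv2.INTER_CUBIC))
```

```text
25.65 [541.48321768 133.66658205 126.59700919] [-0.01504628 -0.40380124  0.76385697]
```

View pics/c7.png

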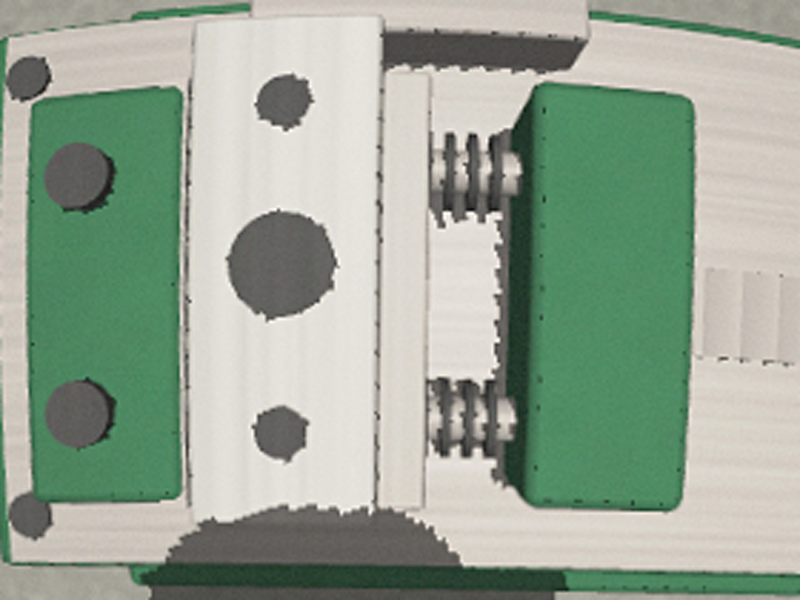

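The close view shows the plate flush on the block at (381,290), with no gap, and the block square. I'll check the spring compression numerically: plate back edge to jaw edge, before and now.

Run:
```python
from h import *
s=arm.read_state(); s2=dict(position=np.array([515.9005,137.703,234.844]),ee_rot=np.array([0.98820829,-0.15302717,0.00429638,-0.00293438]))
for n,rows,a,b in(("wrist2",(75,97),338,385),("w3",(84,115),268,336)):
    im=cv2.imread(f"pics/{n}.png")[rows[0]:rows[1],a:b].astype(float).mean(0)
    print(n,[(a+i,int(r[0]),int(r[2])) for i,r in enumerate(im)])
for st,pl,jw,r in((s2,355.5,379,86),(s,290,329,98)):
    print([((wray(st,[(u,r)],z)-st["position"])@toolaxes(st))[0,1].round(1) for u,z in((pl,79),(jw,82))])
```

```text
wrist2 [(338, 94, 101), (339, 78, 83), (340, 76, 82), (341, 75, 81), (342, 77, 83), (343, 75, 81), (344, 71, 76), (345, 133, 145), (346, 220, 232), (347, 217, 227), (348, 214, 225), (349, 215, 225), (350, 213, 224), (351, 210, 222), (352, 210, 222), (353, 209, 221), (354, 208, 222), (355, 183, 199), (356, 206, 219), (357, 210, 222), (358, 209, 221), (359, 209, 221), (360, 208, 221), (361, 208, 221), (362, 208, 221), (363, 209, 221), (364, 210, 224), (365, 170, 182), (366, 105, 113), (367, 95, 102), (368, 90, 96), (369, 48, 43), (370, 41, 33), (371, 44, 35), (372, 44, 36), (373, 44, 35), (374, 43, 35), (375, 46, 37), (376, 42, 34), (377, 42, 34), (378, 41, 35), (379, 59, 48), (380, 81, 64), (381, 89, 71), (382, 98, 78), (383, 102, 81), (384, 101, 79)]
w3 [(268, 218, 227), (269, 219, 228), (270, 210, 220), (271, 184, 196), (272, 113, 122), (273, 170, 184), (274, 210, 224), (275, 209, 222), (276, 206, 219), (277, 206, 219), (278, 208, 220), (279, 210, 222), (280, 209, 221), (281, 207, 220), (282, 207, 219), (283, 208, 220), (284, 208, 220), (285, 208, 220), (286, 207, 220), (287, 208, 2
[... 159 characters left out ...]
297, 214, 226), (298, 215, 226), (299, 214, 226), (300, 215, 226), (301, 215, 226), (302, 215, 226), (303, 215, 226), (304, 215, 226), (305, 215, 226), (306, 215, 226), (307, 215, 226), (308, 214, 225), (309, 215, 226), (310, 215, 225), (311, 215, 226), (312, 214, 225), (313, 180, 191), (314, 143, 154), (315, 106, 113), (316, 97, 104), (317, 91, 96), (318, 50, 44), (319, 41, 33), (320, 42, 34), (321, 42, 34), (322, 42, 35), (323, 42, 34), (324, 40, 34), (325, 51, 42), (326, 70, 56), (327, 81, 65), (328, 88, 69), (329, 88, 69), (330, 98, 77), (331, 101, 79), (332, 100, 79), (333, 100, 78), (334, 100, 79), (335, 100, 79)]
[np.float64(69.3), np.float64(91.0)]
[np.float64(5.9), np.float64(28.0)]
```

The spring gap shrank from about 23 mm to 21 mm and there is no gap at the block, so the grip is about 12 N, within the 8–26 N band. The robot is clear, so I'm handing in.

```bash
python3 -c "
from bench import arm
print(arm.job_done())"
```

```text
the job is handed in; nothing more can be done
None
```

The job is handed in: the block is against the end stop and clamped by seven lever strokes. I stopped at the first stiff stroke, with the lever up and the robot clear. I estimate the grip at about 12 N from the camera images, and the hand-in returned no verdict.

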